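# Check the spring scale with the large check weight

### The arm

A 7-joint arm with a two-finger parallel gripper is mounted at the origin on the work surface. World frame = base frame: x ahead of the robot, y to its left, z up, the work surface at z = 0. Lengths are in m, angles in rad, forces in N, time in s.
With the tool pointing down it reaches from about 0.4 to 0.85 m from the base axis. Payload 10.4 kg.
Tool frame: the origin (TCP) lies between the finger pads; the fingertips stand 22 mm ahead of it and the grasp point (between the pads) lies 3 mm ahead of it (r.nose_length is the distance from the TCP to the fingertips, in m); z points along the fingers, y is the line along which they close (so a half turn about z gives the same grasp; the last joint's range is limited). The gripper opens to 87 mm and grips with 3 to 60 N. Pads are 19 mm wide; open, the fingers measure 117 mm over their backs; the gripper's body (75 mm by 190 mm) begins 51 mm behind the grasp point.
Start: joints at [1.089, 0.332, -0.065, 1.46, 0.022, 1.35, -0.088], TCP at [0.277, -0.56, 0.245] pointing down, gripper open.
Joint ranges: [-2.6, 2.6], [-0.5, 2.12], [-1.47, 1.34], [0.16, 2.42], [-1.27, 4.41], [0.06, 2.06], [-2.6, 2.6]. Speed limits (rad/s): [2.22, 2.22, 2.79, 2.79, 3.14, 3.14, 3.14].

### API

Orientations are given as a unit quaternion [x, y, z, w].
In Python, from bench import readout, cams, r gives the robot as it stands. The module is installed in compiled form; this text tells all that it offers.
- The arm moves only by the tool step_arm, never from a script. Its argument "deltas" is a list that holds one entry, the list of rows, each a list of 7 numbers: the turn, a rotation vector about the tool's x, y, z in rad, then the shift along the tool's x, y, z in m, then the opening in per cent of the stroke, from 0 (shut) to 100 (fully open). A call has 1 to 20 rows; each row is the pose to reach, as a shift and turn from the pose commanded when the call began, along the tool's axes at that moment; what a row does not reach only later rows make up. A row lasts 1/8 s, in which the tool goes at most 62.5 mm and 10.7 degrees, less where a joint would pass 70% of its speed; a pose out of reach is approached as far as the arm can. A call with a gripper value outside its range is refused whole. The fingers move at their own pace and stop on an object; "squeeze" is the grip in N (left out, the last holds). Time passes only in rows, so rows that repeat a pose let the fingers close. It gives the time, the measured TCP pose, the force, the opening and the grip force at its end, in the units of the state.
- readout.read_state(): the state, without advancing time (a new reading comes with each control period).
- cams.camera(name): name is "scene" or "top" or "wrist"; returns a dict with "img" (480x640x3 uint8, red, green, blue), "fx", "fy", "cx", "cy" (pixels), "k1" (the pictures are not rectified: a ray, as slopes to the right and down, at radius r is drawn at 1 + k1 r^2 times it, then the intrinsics apply), "origin" and "rotation" of the camera in the world; the wrist camera has in their place "T_tool_cam" (4x4, takes a point from camera to tool coordinates, whose origin is the TCP and whose axes are the flange's). Camera axes: x right, y up, looking along -z (the intrinsics and any distortion apply to the point x, -y, -z); pixel columns grow to the right and rows downward; lengths in m; the calibration is good to about 2 mm. A picture is of the moment at which its call begins: read the wrist's pose just before it. There is no depth.
- r.close_job(): hands the job in; it is judged then, once.
The state is a dict: "time": time; "joint_positions": joint angles; "joint_vel": joint speeds; "joint_torque": joint torques, N m; "ee_pos": TCP position; "eef_rot": TCP orientation; "ft_force": force on the tool from outside, world axes, zero at the start; "torque": the same for the moment, N m; "width": finger opening in m; "grip_force": force on a finger pad.
Only numpy, scipy, OpenCV 4.12 (cv2) and the standard library are available. Lean on these libraries where they do the work, as an engineer would, in place of code of your own. Each camera call takes 0.05 s, during which the arm holds its last target. There are 200 camera calls.

### The job

The scale in the bone laboratory is due for its check. Gently lift the white specimen tray off the scale's pan with the bone still in it and set it down flat on the grey foam mat, then gently stand the larger of the two steel check weights upright in the middle of the pan, without driving the pan hard down. Leave the small check weight and the collarbone beside the scale where they are.

Things in the scene. Friction and masses are not known exactly. Their poses are not given: they have to be found in the camera images.
- pan_top (a point): Centre of the upper face of the scale's round flat steel pan, 170 mm in diameter, no rim. The point rides with the pan; 140 mm above the bench when unloaded. z points up. The grey housing below (164 x 176 mm, 110 mm high) lies within or close to the pan's outline; its dial faces away from the robot, more or less.
- pan (a joint): How far the sprung pan has sunk, in m: 0 unloaded, 0.022 at its lower stop. Spring of 900 N/m, damped: about 1.1 mm for each 100 g, so 5.3 mm with the large check weight alone. Pushing it past 12 mm (about 11 N) or dropping things on it is rough handling.
- tray_mid (a point): Centre, half-way up, of the open white plastic specimen tray that stands on the pan at the start: 130 mm long (its x), 62 mm wide (its y), 40 mm high (z up), walls 3.5 mm, underside 20 mm below this point; 110 g. It can be gripped across its 62 mm width by the outside of both long walls.
- footbone_mid (a point): Centre of the foot bone lying loose in the tray, along it: 80 mm long (its x), 23 mm wide, 21 mm high, about 35 g. It stays in the tray; it does not stick out above the rim.
- mat_top (a point): Centre of the upper face of the grey foam mat fixed flat on the bench, to the left or right of the scale: 280 mm (x) by 170 mm (y), 10 mm thick (upper face 10 mm above the bench). The mat is empty.
- weight_large_mid (a point): Centre, half-way up, of the larger check weight: a plain steel cylinder 40 mm in diameter and 46 mm high with a neck and a 27 mm knob on top, 68 mm high in all, underside 34 mm below this point, 500 g, z up. It stands on a black rubber pad 4 mm thick (200 x 110 mm) on the other side of the scale from the mat.
- weight_large: The same large check weight, origin at the centre of its underside.
- weight_small_mid (a point): Centre, half-way up, of the smaller check weight of the same shape: 30 mm in diameter, 50 mm high, 200 g. On the same rubber pad, its axis about 100 mm from the large one's. Leave alone.
- collarbone_ref (a point): A collarbone, 150 mm long and 18 mm high, lying crosswise on the bench just beyond the scale to the left. Leave alone.
- tray: The same tray, origin at the centre of its underside.
Not all that is in view belongs to the job. What is shaped like the part that bears pan_top but pink is not meant.

How it is judged:
By the outcome, as a careful person would: the job done as asked, in the order asked, and still so for the second after the job is handed in, with the robot touching nothing.
It also fails if it takes over 69 s, if anything falls off the work surface, if the arm or the gripper's body presses on something with over 40 N, if the wrist force passes 120 N, or if a joint passes its speed limit or range.

## Working session

There is one attempt and no reset: what is moved stays moved. The work goes in short steps, Python scripts to look and compute and a tool call to move; the robot and the scene stay as the last step left them, time stands still between calls to the robot, and variables do not carry over. Pictures are saved under pics/ and viewed, at most 10 in all, crops included, and the job is handed in when it is done.

Besides the shell and the picture viewer there is one more tool, called after "Emit:" as a command line: name --argument value ..., lists and objects as JSON in quotes. step_arm: Moves the arm, as the interface text tells. Its arguments: {"type":"object","properties":{"deltas":{"type":"array"},"squeeze":{"type":"number"}},"required":["deltas"]}

```bash
mkdir -p pics; cat > h.py <<'E'
import numpy as np, cv2
from scipy.spatial.transform import Rotation as R
from bench import readout, cams, r
def ray(c,u,v,st=None):
    d=np.array([(u-c["cx"])/c["fx"],(v-c["cy"])/c["fy"]]); p=d.copy()
    for _ in range(20): p=d/(1+c["k1"]*(p@p))
    q=np.array([p[0],-p[1],-1.])
    if "origin" in c: return np.array(c["origin"]),np.array(c["rotation"])@q
    T=np.array(c["T_tool_cam"]); W=R.from_quat(st["eef_rot"]).as_matrix()
    return W@T[:3,3]+np.array(st["ee_pos"]), W@T[:3,:3]@q
def onz(c,u,v,z,st=None):
    o,d=ray(c,u,v,st); return o+d*(z-o[2])/d[2]
def proj(c,P,st=None):
    P=np.array(P,float)
    if "origin" in c: q=np.array(c["rotation"]).T@(P-np.array(c["origin"]))
    else:
        T=np.array(c["T_tool_cam"]); W=R.from_quat(st["eef_rot"]).as_matrix()
        q=T[:3,:3].T@(W.T@(P-np.array(st["ee_pos"]))-T[:3,3])
    s=np.array([q[0],-q[1]])/-q[2]; s=s*(1+c["k1"]*(s@s))
    return s*[c["fx"],c["fy"]]+[c["cx"],c["cy"]]
def tool(dP,st):  # world shift -> tool axes
    return R.from_quat(st["eef_rot"]).inv().apply(dP)
E
python3 - <<'E'
from h import *
import pickle
s=readout.read_state(); print(s)
for n in("scene","top","wrist"):
    c=cams.camera(n); cv2.imwrite(f"pics/{n}0.png",c["img"][:,:,::-1]); pickle.dump((s,c),open(f"{n}0.pkl","wb"))
    print(n,{k:np.round(v,3).tolist() for k,v in c.items() if k!="img"})
E
```

```text
{'time': 0.0, 'joint_positions': array([ 1.08939578,  0.33284056, -0.06472158,  1.4609479 ,  0.02160677,
        1.34990936, -0.08850308]), 'joint_vel': array([-0.00073801, -0.00074526,  0.00028872, -0.00023474,  0.0016951 ,
       -0.00097005,  0.0015722 ]), 'joint_torque': array([-6.39608788e-04, -6.23268127e+01,  2.39489641e-02, -3.89895058e+01,
       -6.15453394e-02,  3.98133975e-02,  1.74080110e-04]), 'ee_pos': array([ 0.27663994, -0.56003737,  0.24377039]), 'eef_rot': array([ 9.73798162e-01,  2.27412936e-01, -1.92429278e-04, -6.77816893e-04]), 'ft_force': array([ 0.9210106 , -0.06107126, -0.19738047]), 'torque': array([-0.00222255, -0.04952453,  0.0321068 ]), 'grip_force': 0.0, 'width': 0.0866693379975234}
scene {'fx': 557.207, 'fy': 557.207, 'cx': 321.404, 'cy': 240.877, 'k1': 0.049, 'origin': [1.111, 0.225, 0.988], 'rotation': [0.186, 0.26, 0.76, 0.565]}
top {'fx': 466.502, 'fy': 466.502, 'cx': 315.793, 'cy': 241.469, 'k1': 0.04, 'origin': [0.395, 0.005, 1.052], 'rotation': [0.03, -0.018, -0.706, 0.707]}
wrist {'fx': 399.286, 'fy': 399.286, 'cx': 320.203, 'cy': 242.366, 'k1': 0.007, 'T_tool_cam': [[0.001, 0.969, 0.249, 0.068], [1.0, -0.001, 0.001, -0.0], [0.001, 0.249, -0.969, -0.14], [0.0, 0.0, 0.0, 1.0]]}
```

View pics/top0.png

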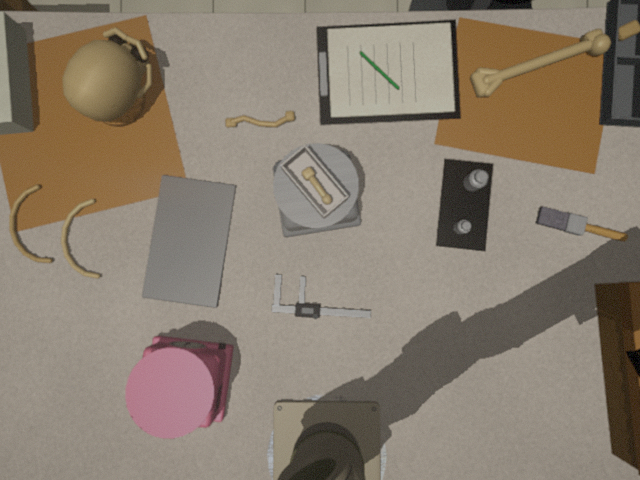

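View pics/scene0.png

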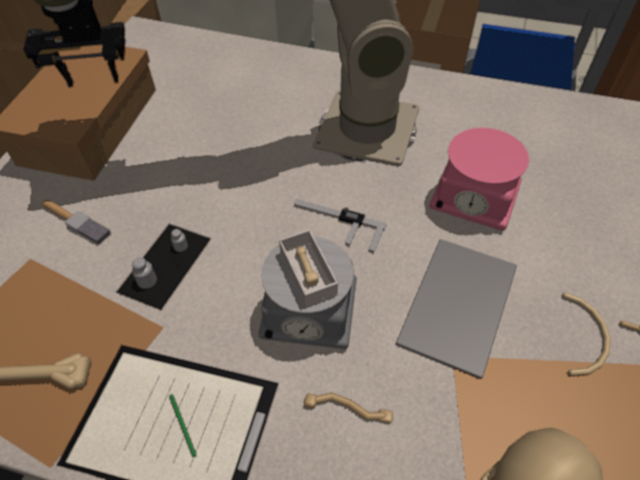

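The top view shows the steel pan at (317,187) with the tray at (315,181), the mat at (190,241), the large weight at (475,181) and the small one at (462,227). The pink scale at (172,390) is a decoy because of its colour. I'll measure these next and check them in an enlarged crop.

```bash
python3 - <<'E'
s=open('h.py').read()
s=s.replace('np.array(c["rotation"])@q','R.from_quat(c["rotation"]).as_matrix()@q').replace('np.array(c["rotation"]).T@','R.from_quat(c["rotation"]).as_matrix().T@')
open('h.py','w').write(s)
E
python3 - <<'E'
from h import *
import pickle
st,c=pickle.load(open("top0.pkl","rb")); im=c["img"]; hsv=cv2.cvtColor(im,cv2.COLOR_RGB2HSV)
# mat
g=im.astype(int); 
def big(m,box):
    z=np.zeros_like(m); x0,y0,x1,y1=box; z[y0:y1,x0:x1]=m[y0:y1,x0:x1]
    cs,_=cv2.findContours(z,cv2.RETR_EXTERNAL,cv2.CHAIN_APPROX_NONE); return max(cs,key=cv2.contourArea)
print("mat px",im[240,190],"bench",im[260,255],"pan",im[215,320],"wall",im[150:215:1,300].max(axis=1).tolist())
m=((g.max(2)<150)&(g.max(2)-g.min(2)<16)).astype(np.uint8)
m=cv2.morphologyEx(m,cv2.MORPH_OPEN,np.ones((5,5)))
k=big(m,(135,165,245,315)); b=cv2.minAreaRect(k); print("mat",b)
P=np.array([onz(c,*p,0.01) for p in cv2.boxPoints(b)]); print(P.round(3),P.mean(0).round(4))
# enlarged with canny
crop=im[135:245,265:500]; crop=cv2.resize(crop,None,fx=3.4,fy=3.4,interpolation=cv2.INTER_CUBIC)
cv2.imwrite("pics/crop.png",crop[:,:,::-1])
E
```

```text
mat px [129 123 120] bench [154 146 136] pan [135 134 124] wall [135, 101, 81, 86, 100, 137, 161, 169, 172, 171, 170, 170, 169, 172, 171, 170, 173, 175, 170, 172, 174, 170, 172, 172, 171, 169, 172, 177, 176, 171, 154, 126, 102, 101, 101, 113, 140, 161, 159, 142, 122, 123, 134, 145, 151, 148, 150, 149, 145, 150, 147, 150, 153, 154, 152, 150, 152, 154, 152, 147, 149, 149, 147, 149, 150]
mat ((188.44650268554688, 240.76907348632812), (77.48643493652344, 125.11178588867188), 8.45502758026123)
[[0.342 0.412 0.01 ]
 [0.62  0.377 0.01 ]
 [0.594 0.204 0.01 ]
 [0.316 0.241 0.01 ]] [0.4681 0.3084 0.01  ]
```

View pics/crop.png

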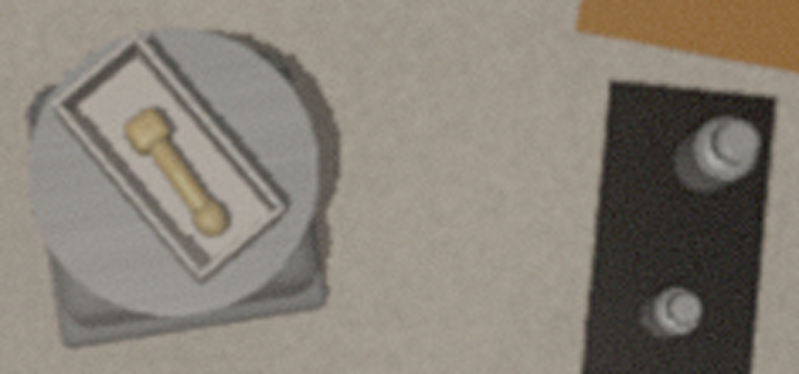

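The crop shows the tray's rim corners at about (137,36), (290,207), (203,283) and (55,103), and the pan circle centred near (174,173). The large weight's knob is at (738,140) and the small one's at (683,307). The upper cylinder is clearly the wider of the two, so that is the 500 g weight. The pan holding the tray is steel grey.

```bash
python3 - <<'E'
from h import *
import pickle
st,c=pickle.load(open("top0.pkl","rb")); s2,cs=pickle.load(open("scene0.pkl","rb"))
f=lambda u,v:((u+.5)/3.4-.5+265,(v+.5)/3.4-.5+135)
C=np.array([onz(c,*f(*p),.1784) for p in[(137,36),(290,207),(203,283),(55,103)]])
print(C.round(4)); print("tray",C.mean(0), "sides",np.linalg.norm(np.diff(C,axis=0),axis=1))
d=(C[1]-C[0])+(C[2]-C[3]); yaw=np.arctan2(d[1],d[0]); print("yaw long",np.degrees(yaw))
pan=onz(c,*f(174,173),.1384); e=onz(c,*f(320,173),.1384); print("pan",pan,np.linalg.norm(e-pan))
W=onz(c,*f(738,140),.072); w=onz(c,*f(683,307),.054); print("W",W,"w",w,np.linalg.norm((W-w)[:2]))
mat=np.array([.4681,.3084,.01])
for n,p in dict(tray=C.mean(0),pan=pan,W=W,w=w,mat=mat).items(): print(n,"scene px",proj(cs,p).round(1))
M=R.from_quat(st["eef_rot"]).as_matrix(); print(M.round(3))
print("tool x yaw",np.degrees(np.arctan2(M[1,0],M[0,0])))
print("shift to tray xy:",tool(np.append((C.mean(0)-st["ee_pos"])[:2],0),st).round(4))
E
```

```text
[[ 0.6374  0.041   0.1784]
 [ 0.5408 -0.0442  0.1784]
 [ 0.4985  0.004   0.1784]
 [ 0.5996  0.0867  0.1784]]
tray [0.56907657 0.021871   0.1784    ] sides [0.12879261 0.06422898 0.13062683]
yaw long -139.65409733334317
pan [0.56758766 0.02087421 0.1384    ] 0.08483122758804078
W [ 0.59945158 -0.32664321  0.072     ] w [ 0.49765994 -0.29670104  0.054     ] 0.10610405734074684
tray scene px [306.  258.7]
pan scene px [306.5 270.6]
W scene px [138.1 261.2]
w scene px [176.2 232. ]
mat scene px [458.5 300.9]
[[ 0.897  0.443 -0.001]
 [ 0.443 -0.897  0.001]
 [-0.    -0.001 -1.   ]]
tool x yaw 26.28962567032898
shift to tray xy: [ 5.199e-01 -3.922e-01  5.000e-04]
```

Emit:
step_arm --deltas '[[[0, 0, -0.005, 0.01, -0.008, -0.01, 100], [0, 0, -0.015, 0.031, -0.024, -0.03, 100], [0, 0, -0.03, 0.062, -0.047, -0.05, 100], [0, 0, -0.047, 0.099, -0.074, -0.06, 100], [0, 0, -0.064, 0.135, -0.102, -0.06, 100], [0, 0, -0.081, 0.172, -0.129, -0.06, 100], [0, 0, -0.098, 0.208, -0.157, -0.06, 100], [0, 0, -0.115, 0.244, -0.184, -0.06, 100], [0, 0, -0.132, 0.281, -0.212, -0.06, 100], [0, 0, -0.15, 0.317, -0.239, -0.06, 100], [0, 0, -0.167, 0.354, -0.267, -0.06, 100], [0, 0, -0.184, 0.39, -0.294, -0.06, 100], [0, 0, -0.2, 0.426, -0.321, -0.06, 100], [0, 0, -0.216, 0.458, -0.345, -0.06, 100], [0, 0, -0.228, 0.484, -0.365, -0.06, 100], [0, 0, -0.238, 0.504, -0.38, -0.06, 100], [0, 0, -0.243, 0.515, -0.388, -0.06, 100], [0, 0, -0.245, 0.52, -0.392, -0.06, 100], [0, 0, -0.245, 0.52, -0.392, -0.06, 100], [0, 0, -0.245, 0.52, -0.392, -0.06, 100]]]' --squeeze 12

```text
time: 2.65
ee_pos: [0.5693, 0.0204, 0.3046]
eef_rot: [0.939, 0.344, -0.0, 0.0]
ft_force: [-0.1, -0.6, 0.5]
width: 0.0872
grip_force: 0.0
```

```bash
python3 - <<'E'
from h import *
import pickle
st=readout.read_state(); c=cams.camera("wrist"); cv2.imwrite("pics/w1.png",c["img"][:,:,::-1]); pickle.dump((st,c),open("w1.pkl","wb"))
print(st["joint_positions"].round(3),st["ee_pos"].round(4),np.abs(st["joint_vel"]).max())
M=R.from_quat(st["eef_rot"]).as_matrix(); print(M.round(3))
E
```

```text
[ 0.375  0.234 -0.584  1.492  0.13   1.454 -1.08 ] [0.5693 0.0204 0.3046] 0.001746679543006465
[[ 0.763  0.646  0.   ]
 [ 0.646 -0.763 -0.001]
 [-0.     0.001 -1.   ]]
```

View pics/w1.png

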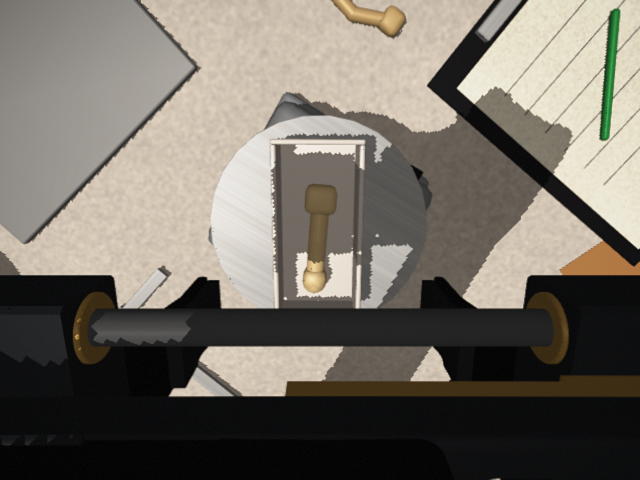

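In the wrist view the tray is aligned with the tool. Its far rim corners are at (271,141) and (366,141), the side walls run straight down the image, and the pan spans columns 210–430.

```bash
python3 - <<'E'
from h import *
import pickle
st,c=pickle.load(open("w1.pkl","rb")); im=c["img"].astype(int)
for v in(160,200,240,280): print(v,[ (u,im[v,u].sum()//3) for u in list(range(266,284))],[ (u,im[v,u].sum()//3) for u in list(range(352,372))])
Mi=R.from_quat(st["eef_rot"]).inv()
for p in[(271,141),(366,141)]: print(Mi.apply(onz(c,*p,.1784,st)-st["ee_pos"]).round(4))
for u in(210,430): print("pan",Mi.apply(onz(c,u,220,.1384,st)-st["ee_pos"]).round(4))
E
```

```text
160 [(266, np.int64(219)), (267, np.int64(220)), (268, np.int64(219)), (269, np.int64(208)), (270, np.int64(201)), (271, np.int64(231)), (272, np.int64(237)), (273, np.int64(225)), (274, np.int64(190)), (275, np.int64(123)), (276, np.int64(70)), (277, np.int64(67)), (278, np.int64(68)), (279, np.int64(69)), (280, np.int64(78)), (281, np.int64(101)), (282, np.int64(109)), (283, np.int64(109))] [(352, np.int64(112)), (353, np.int64(153)), (354, np.int64(191)), (355, np.int64(132)), (356, np.int64(104)), (357, np.int64(102)), (358, np.int64(96)), (359, np.int64(133)), (360, np.int64(218)), (361, np.int64(238)), (362, np.int64(230)), (363, np.int64(207)), (364, np.int64(157)), (365, np.int64(84)), (366, np.int64(82)), (367, np.int64(85)), (368, np.int64(85)), (369, np.int64(86)), (370, np.int64(86)), (371, np.int64(87))]
200 [(266, np.int64(221)), (267, np.int64(220)), (268, np.int64(220)), (269, np.int64(219)), (270, np.int64(207)), (271, np.int64(199)), (272, np.int64(230)), (273, np.int64(218)), (274, np.int64(119)), (275, np.int64(98)), (276, np.int64(85)), (277, np.int64(69)), (278,
[... 1598 characters left out ...]
p.int64(217)), (277, np.int64(178)), (278, np.int64(118)), (279, np.int64(71)), (280, np.int64(68)), (281, np.int64(68)), (282, np.int64(74)), (283, np.int64(91))] [(352, np.int64(131)), (353, np.int64(103)), (354, np.int64(102)), (355, np.int64(99)), (356, np.int64(151)), (357, np.int64(226)), (358, np.int64(230)), (359, np.int64(212)), (360, np.int64(159)), (361, np.int64(84)), (362, np.int64(81)), (363, np.int64(83)), (364, np.int64(82)), (365, np.int64(82)), (366, np.int64(81)), (367, np.int64(80)), (368, np.int64(79)), (369, np.int64(89)), (370, np.int64(132)), (371, np.int64(175))]
[ 0.067  -0.0325  0.1262]
[0.067  0.0289 0.1262]
pan [ 0.007  -0.0867  0.1662]
pan [0.0072 0.085  0.1663]
```

Emit:
step_arm --deltas '[[[0, 0, 0, 0.002, -0.002, 0.015, 100], [0, 0, 0, 0.002, -0.002, 0.04, 100], [0, 0, 0, 0.002, -0.002, 0.07, 100], [0, 0, 0, 0.002, -0.002, 0.095, 100], [0, 0, 0, 0.002, -0.002, 0.115, 100], [0, 0, 0, 0.002, -0.002, 0.127, 100], [0, 0, 0, 0.002, -0.002, 0.132, 100], [0, 0, 0, 0.002, -0.002, 0.134, 100], [0, 0, 0, 0.002, -0.002, 0.134, 90], [0, 0, 0, 0.002, -0.002, 0.134, 82], [0, 0, 0, 0.002, -0.002, 0.134, 76], [0, 0, 0, 0.002, -0.002, 0.134, 72], [0, 0, 0, 0.002, -0.002, 0.134, 68], [0, 0, 0, 0.002, -0.002, 0.134, 64], [0, 0, 0, 0.002, -0.002, 0.134, 60], [0, 0, 0, 0.002, -0.002, 0.134, 60], [0, 0, 0, 0.002, -0.002, 0.134, 60]]]' --squeeze 12

```text
time: 4.82
ee_pos: [0.5697, 0.0241, 0.1706]
eef_rot: [0.939, 0.345, 0.0, 0.0]
ft_force: [0.3, -0.6, -0.7]
width: 0.0615
grip_force: 12.0
```

Emit:
step_arm --deltas '[[[0, 0, 0, 0, 0, -0.001, 55], [0, 0, 0, 0, 0, -0.003, 55], [0, 0, 0, 0, 0, -0.007, 55], [0, 0, 0, 0, 0, -0.014, 55], [0, 0, 0, 0, 0, -0.024, 55], [0, 0, 0, 0, 0, -0.036, 55], [0, 0, 0, 0, 0, -0.047, 55], [0, 0, 0, 0, 0, -0.055, 55], [0, 0, 0, 0, 0, -0.059, 55], [0, 0, 0, 0, 0, -0.06, 55], [0, 0, 0, 0.001, -0.003, -0.06, 55], [0, 0, 0, 0.004, -0.011, -0.06, 55], [0, 0, 0, 0.009, -0.023, -0.06, 55], [0, 0, 0, 0.016, -0.04, -0.06, 55], [0, 0, 0, 0.024, -0.062, -0.06, 55], [0, 0, 0, 0.034, -0.088, -0.06, 55], [0, 0, 0, 0.044, -0.116, -0.06, 55], [0, 0, 0, 0.054, -0.144, -0.06, 55], [0, 0, 0, 0.064, -0.172, -0.06, 55], [0, 0, 0, 0.074, -0.2, -0.06, 55]]]'

```text
time: 7.32
ee_pos: [0.4954, 0.2266, 0.2307]
eef_rot: [0.939, 0.345, 0.0, 0.0]
ft_force: [0.4, -0.2, -1.3]
width: 0.0618
grip_force: 12.0
```

Emit:
step_arm --deltas '[[[0, 0, 0, 0.01, -0.026, 0, 55], [0, 0, 0, 0.018, -0.047, 0, 55], [0, 0, 0, 0.024, -0.062, 0.005, 55], [0, 0, 0, 0.028, -0.073, 0.015, 55], [0, 0, 0, 0.031, -0.08, 0.03, 55], [0, 0, 0, 0.032, -0.083, 0.05, 55], [0, 0, 0, 0.032, -0.083, 0.075, 55], [0, 0, 0, 0.032, -0.083, 0.1, 55], [0, 0, 0, 0.032, -0.083, 0.125, 55], [0, 0, 0, 0.032, -0.083, 0.145, 55], [0, 0, 0, 0.032, -0.083, 0.16, 55], [0, 0, 0, 0.032, -0.083, 0.17, 55], [0, 0, 0, 0.032, -0.083, 0.175, 55], [0, 0, 0, 0.032, -0.083, 0.178, 55], [0, 0, 0, 0.032, -0.083, 0.178, 55]]]'

```text
time: 9.2
ee_pos: [0.4675, 0.3086, 0.0528]
eef_rot: [0.939, 0.345, 0.0, 0.0]
ft_force: [0.2, 1.4, -2.0]
width: 0.062
grip_force: 12.0
```

```bash
python3 - <<'E'
from h import *
st=readout.read_state(); print(st["ee_pos"],st["ft_force"],st["grip_force"],st["joint_positions"].round(2))
c=cams.camera("wrist"); cv2.imwrite("pics/w2.png",c["img"][:,:,::-1])
E
```

```text
[0.4675284  0.30862858 0.0527539 ] [ 0.20958212  1.39938723 -2.02147308] 11.992414856795222 [-0.09  0.47 -0.69  1.8   0.36  0.99 -1.79]
```

View pics/w2.png

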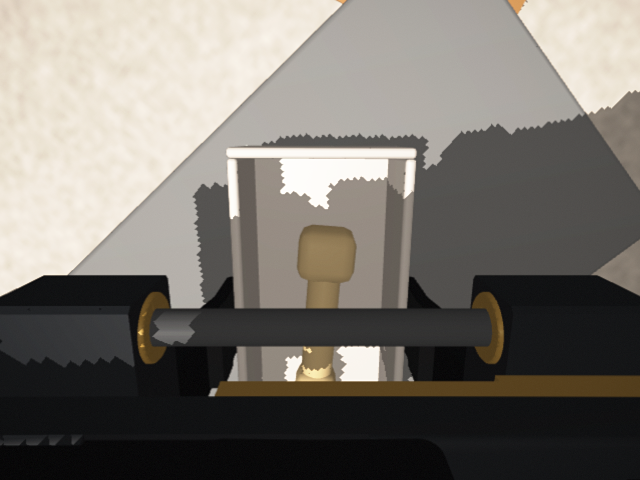

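The tray is held level with the bone inside it (rim from (227,153) to (415,153)), and it is wholly over the mat. I'll lower the last 10 mm slowly.

Emit:
step_arm --deltas '[[[0, 0, 0, 0, 0, 0.002, 55], [0, 0, 0, 0, 0, 0.004, 55], [0, 0, 0, 0, 0, 0.006, 55], [0, 0, 0, 0, 0, 0.007, 55], [0, 0, 0, 0, 0, 0.008, 55], [0, 0, 0, 0, 0, 0.0085, 55], [0, 0, 0, 0, 0, 0.009, 55], [0, 0, 0, 0, 0, 0.0095, 55], [0, 0, 0, 0, 0, 0.0095, 55]]]'

```text
time: 10.38
ee_pos: [0.4674, 0.3085, 0.043]
eef_rot: [0.939, 0.345, -0.0, 0.0]
ft_force: [-0.2, 0.2, -2.4]
width: 0.0622
grip_force: 12.0
```

Emit:
step_arm --deltas '[[[0, 0, 0, 0, 0, 0.0005, 55], [0, 0, 0, 0, 0, 0.001, 55], [0, 0, 0, 0, 0, 0.0015, 55], [0, 0, 0, 0, 0, 0.0015, 55]]]'

```text
time: 10.88
ee_pos: [0.4674, 0.3085, 0.0422]
eef_rot: [0.939, 0.345, 0.0, 0.0]
ft_force: [-3.1, -2.7, 8.4]
width: 0.0619
grip_force: 12.0
```

Emit:
step_arm --deltas '[[[0, 0, 0, 0, 0, -0.0006, 55], [0, 0, 0, 0, 0, -0.0006, 72], [0, 0, 0, 0, 0, -0.0006, 76], [0, 0, 0, 0, 0, -0.0006, 82], [0, 0, 0, 0, 0, -0.0006, 90], [0, 0, 0, 0, 0, -0.0006, 98], [0, 0, 0, 0, 0, -0.0006, 100], [0, 0, 0, 0, 0, -0.003, 100], [0, 0, 0, 0, 0, -0.01, 100], [0, 0, 0, 0, 0, -0.025, 100], [0, 0, 0, 0, 0, -0.05, 100], [0, 0, 0, 0, 0, -0.085, 100], [0, 0, 0, 0, 0, -0.125, 100], [0, 0, 0, 0, 0, -0.165, 100], [0, 0, 0, 0, 0, -0.2, 100], [0, 0, 0, 0, 0, -0.22, 100], [0, 0, 0, 0, 0, -0.23, 100], [0, 0, 0, 0, 0, -0.23, 100]]]'

```text
time: 13.12
ee_pos: [0.4674, 0.3087, 0.2721]
eef_rot: [0.939, 0.345, 0.0, 0.0]
ft_force: [-0.2, -0.2, 0.6]
width: 0.0868
grip_force: 0.0
```

```bash
python3 - <<'E'
from h import *
st=readout.read_state(); print(st["ee_pos"],st["joint_positions"].round(2))
W=np.array([.5995,-.3266]); w=np.array([.4977,-.2967])
print("shift to W",tool(np.append(W-st["ee_pos"][:2],0),st).round(4), "W->w yaw",np.degrees(np.arctan2(*(w-W)[::-1])))
c=cams.camera("top"); im=c["img"]
cv2.imwrite("pics/t2.png",cv2.resize(im[100:320,130:380],None,fx=2.6,fy=2.6)[:,:,::-1])
E
```

```text
[0.46735222 0.30868987 0.2720887 ] [-0.02  0.26 -0.77  1.56  0.18  1.39 -1.67]
shift to W [-3.104e-01  5.698e-01 -1.000e-04] W->w yaw 163.6317920652025
```

View pics/t2.png

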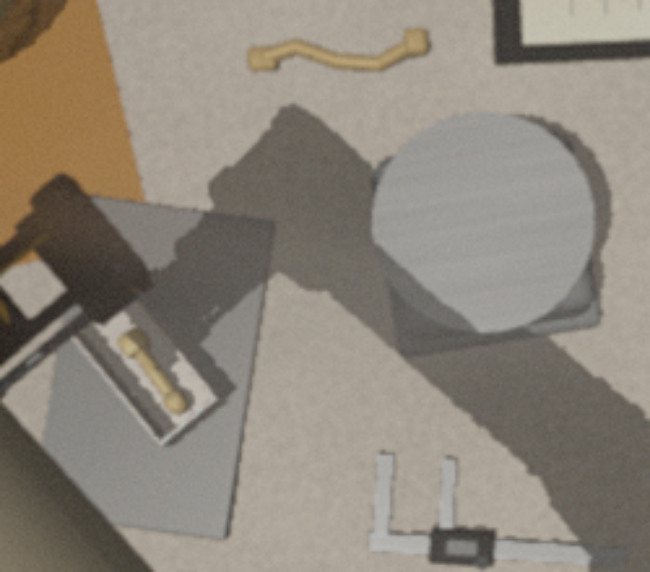

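The crop shows the tray standing flat on the mat with the bone inside it. The pan is now empty, with its circle centred near (484,222), and the collarbone is where it was. Next is the large weight.

Emit:
step_arm --deltas '[[[0, 0, 0, -0.006, 0.011, 0, 100], [0, 0, 0, -0.019, 0.034, 0, 100], [0, 0, 0, -0.037, 0.068, 0, 100], [0, 0, 0, -0.059, 0.108, 0, 100], [0, 0, 0, -0.081, 0.148, 0, 100], [0, 0, 0, -0.102, 0.188, 0, 100], [0, 0, 0, -0.124, 0.228, 0, 100], [0, 0, 0, -0.146, 0.268, 0, 100], [0, 0, 0, -0.167, 0.308, 0, 100], [0, 0, 0, -0.189, 0.348, 0, 100], [0, 0, 0, -0.211, 0.388, 0, 100], [0, 0, 0, -0.233, 0.427, 0, 100], [0, 0, 0, -0.254, 0.467, 0.005, 100], [0, 0, 0, -0.273, 0.502, 0.015, 100], [0, 0, 0, -0.288, 0.53, 0.03, 100], [0, 0, 0, -0.3, 0.552, 0.045, 100], [0, 0, 0, -0.307, 0.564, 0.058, 100], [0, 0, 0, -0.31, 0.57, 0.067, 100], [0, 0, 0, -0.31, 0.57, 0.07, 100], [0, 0, 0, -0.31, 0.57, 0.07, 100]]]'

```text
time: 15.68
ee_pos: [0.6002, -0.3255, 0.2019]
eef_rot: [0.938, 0.345, 0.0, -0.0]
ft_force: [-0.6, -0.1, -0.7]
width: 0.0869
grip_force: 0.0
```

```bash
python3 - <<'E'
from h import *
import pickle
st=readout.read_state(); print(st["ee_pos"],st["joint_positions"].round(2))
c=cams.camera("wrist"); cv2.imwrite("pics/w3.png",c["img"][:,:,::-1]); pickle.dump((st,c),open("w3.pkl","wb"))
t=cams.camera("top"); print("pan",onz(t,315.8,185.1,.14))
E
```

```text
[ 0.60015052 -0.32552809  0.20194263] [ 0.68  0.51 -0.36  1.33  0.17  1.33 -0.54]
pan [0.56814194 0.02089406 0.14      ]
```

View pics/w3.png

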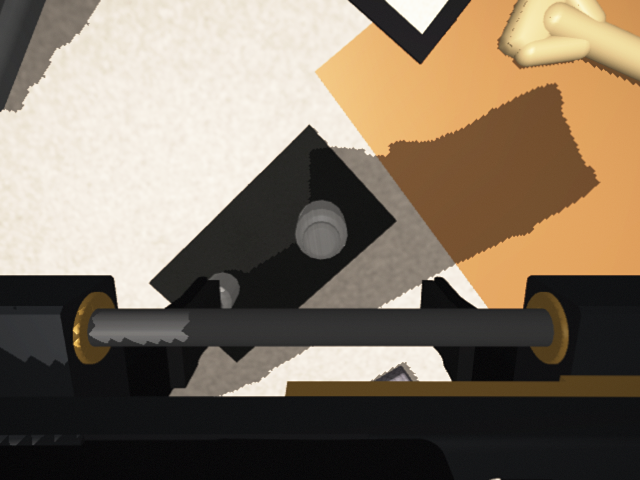

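The large weight's knob sits at (321,240), with its body spanning columns 295–347. That is within 1 mm of the tool axis. The small weight at (222,290) is clear of the fingers. I'll go straight down.

Emit:
step_arm --deltas '[[[0, 0, 0, 0, 0, 0.01, 100], [0, 0, 0, 0, 0, 0.03, 100], [0, 0, 0, 0, 0, 0.06, 100], [0, 0, 0, 0, 0, 0.09, 100], [0, 0, 0, 0, 0, 0.118, 100], [0, 0, 0, 0, 0, 0.14, 100], [0, 0, 0, 0, 0, 0.155, 100], [0, 0, 0, 0, 0, 0.162, 100], [0, 0, 0, 0, 0, 0.164, 100], [0, 0, 0, 0, 0, 0.164, 85], [0, 0, 0, 0, 0, 0.164, 72], [0, 0, 0, 0, 0, 0.164, 62], [0, 0, 0, 0, 0, 0.164, 55], [0, 0, 0, 0, 0, 0.164, 50], [0, 0, 0, 0, 0, 0.164, 45], [0, 0, 0, 0, 0, 0.164, 40], [0, 0, 0, 0, 0, 0.164, 35], [0, 0, 0, 0, 0, 0.164, 30], [0, 0, 0, 0, 0, 0.164, 30]]]' --squeeze 30

```text
time: 18.15
ee_pos: [0.5998, -0.3266, 0.0375]
eef_rot: [0.939, 0.345, -0.0, -0.0]
ft_force: [1.0, -0.1, 0.2]
width: 0.0394
grip_force: 30.0
```

Emit:
step_arm --deltas '[[[0, 0, 0, 0, 0, -0.001, 25], [0, 0, 0, 0, 0, -0.003, 25], [0, 0, 0, 0, 0, -0.009, 25], [0, 0, 0, 0, 0, -0.022, 25], [0, 0, 0, 0, 0, -0.042, 25], [0, 0, 0, 0, 0, -0.068, 25], [0, 0, 0, 0, 0, -0.096, 25], [0, 0, 0, 0, 0, -0.124, 25], [0, 0, 0, 0, 0, -0.15, 25], [0, 0, 0, 0, 0, -0.171, 25], [0, 0, 0, 0, 0, -0.184, 25], [0, 0, 0, 0, 0, -0.19, 25], [0, 0, 0, 0.004, -0.006, -0.19, 25], [0, 0, 0, 0.012, -0.017, -0.19, 25], [0, 0, 0, 0.024, -0.034, -0.19, 25], [0, 0, 0, 0.04, -0.057, -0.19, 25], [0, 0, 0, 0.058, -0.082, -0.19, 25], [0, 0, 0, 0.076, -0.108, -0.19, 25], [0, 0, 0, 0.094, -0.134, -0.19, 25], [0, 0, 0, 0.112, -0.159, -0.19, 25]]]'

```text
time: 20.65
ee_pos: [0.5817, -0.1301, 0.2275]
eef_rot: [0.938, 0.345, -0.0, -0.0]
ft_force: [1.1, -0.6, -5.2]
width: 0.0392
grip_force: 30.0
```

Emit:
step_arm --deltas '[[[0, 0, 0, 0.018, -0.025, 0, 25], [0, 0, 0, 0.034, -0.049, 0, 25], [0, 0, 0, 0.049, -0.07, 0, 25], [0, 0, 0, 0.062, -0.088, 0, 25], [0, 0, 0, 0.073, -0.104, 0, 25], [0, 0, 0, 0.081, -0.116, 0, 25], [0, 0, 0, 0.086, -0.123, 0, 25], [0, 0, 0, 0.088, -0.126, 0, 25], [0, 0, 0, 0.088, -0.126, 0, 25], [0, 0, 0, 0.088, -0.126, 0, 25]]]'

```text
time: 21.9
ee_pos: [0.568, 0.0193, 0.2275]
eef_rot: [0.939, 0.344, -0.0, 0.0]
ft_force: [1.0, -0.6, -4.5]
width: 0.04
grip_force: 30.0
```

```bash
python3 - <<'E'
from h import *
import pickle
st=readout.read_state(); print(st["ee_pos"],st["joint_positions"].round(2),st["ft_force"],st["grip_force"],st["eef_rot"].round(4))
c=cams.camera("wrist"); cv2.imwrite("pics/w4.png",c["img"][:,:,::-1]); pickle.dump((st,c),open("w4.pkl","wb"))
E
```

```text
[0.56799404 0.01931874 0.22745909] [ 0.34  0.26 -0.54  1.62  0.14  1.3  -1.09] [ 1.02874124 -0.61663666 -4.46896132] 29.999799951910973 [ 9.389e-01  3.442e-01 -1.000e-04  1.000e-04]
```

View pics/w4.png

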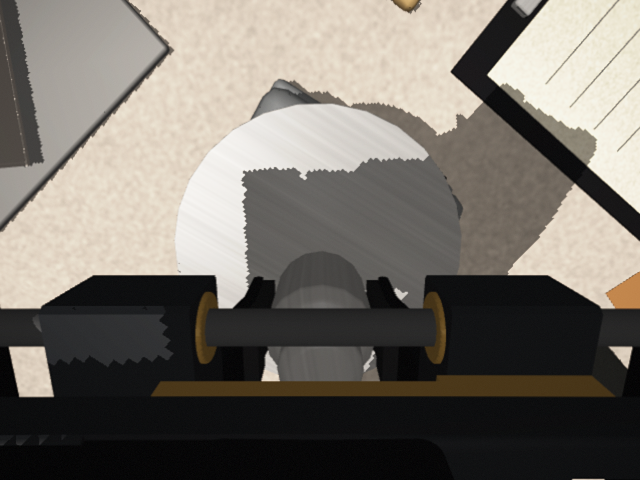

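The weight hangs upright over the pan, which spans columns 176–461 with its far edge at row 103. The offset from the pan's middle is only 1–2 mm, so I'll trim that and lower.

Emit:
step_arm --deltas '[[[0, 0, 0, 0.001, -0.001, 0.003, 25], [0, 0, 0, 0.001, -0.001, 0.009, 25], [0, 0, 0, 0.001, -0.001, 0.017, 25], [0, 0, 0, 0.001, -0.001, 0.026, 25], [0, 0, 0, 0.001, -0.001, 0.034, 25], [0, 0, 0, 0.001, -0.001, 0.041, 25], [0, 0, 0, 0.001, -0.001, 0.046, 25], [0, 0, 0, 0.001, -0.001, 0.049, 25], [0, 0, 0, 0.001, -0.001, 0.051, 25], [0, 0, 0, 0.001, -0.001, 0.052, 25], [0, 0, 0, 0.001, -0.001, 0.053, 25], [0, 0, 0, 0.001, -0.001, 0.054, 25], [0, 0, 0, 0.001, -0.001, 0.055, 25], [0, 0, 0, 0.001, -0.001, 0.056, 25], [0, 0, 0, 0.001, -0.001, 0.056, 25], [0, 0, 0, 0.001, -0.001, 0.056, 25]]]'

```text
time: 23.95
ee_pos: [0.5681, 0.0215, 0.1717]
eef_rot: [0.939, 0.345, 0.0, 0.0]
ft_force: [-0.6, 0.5, -3.3]
width: 0.0396
grip_force: 30.0
```

Emit:
step_arm --deltas '[[[0, 0, 0, 0, 0, 0.0005, 25], [0, 0, 0, 0, 0, 0.0012, 25], [0, 0, 0, 0, 0, 0.002, 25], [0, 0, 0, 0, 0, 0.0027, 25], [0, 0, 0, 0, 0, 0.0033, 25], [0, 0, 0, 0, 0, 0.0036, 25], [0, 0, 0, 0, 0, 0.0036, 25], [0, 0, 0, 0, 0, 0.0036, 25]]]'

```text
time: 24.95
ee_pos: [0.5681, 0.0215, 0.168]
eef_rot: [0.939, 0.345, 0.0, 0.0]
ft_force: [-1.2, -1.2, 1.3]
width: 0.0393
grip_force: 30.0
```

Emit:
step_arm --deltas '[[[0, 0, 0, 0, 0, -0.0008, 25], [0, 0, 0, 0, 0, -0.0008, 46], [0, 0, 0, 0, 0, -0.0008, 48], [0, 0, 0, 0, 0, -0.0008, 52], [0, 0, 0, 0, 0, -0.0008, 60], [0, 0, 0, 0, 0, -0.0008, 70], [0, 0, 0, 0, 0, -0.0008, 80], [0, 0, 0, 0, 0, -0.0008, 80], [0, 0, 0, 0, 0, -0.003, 80], [0, 0, 0, 0, 0, -0.009, 80], [0, 0, 0, 0, 0, -0.02, 80], [0, 0, 0, 0, 0, -0.038, 80], [0, 0, 0, 0, 0, -0.06, 80], [0, 0, 0, 0, 0, -0.082, 80], [0, 0, 0, 0, 0, -0.1, 80], [0, 0, 0, 0, 0, -0.11, 80], [0, 0, 0, 0, 0, -0.115, 80], [0, 0, 0, 0, 0, -0.115, 80]]]'

```text
time: 27.2
ee_pos: [0.568, 0.0215, 0.2828]
eef_rot: [0.939, 0.345, -0.0, -0.0]
ft_force: [-0.5, 0.5, -0.0]
width: 0.0693
grip_force: 0.0
```

```bash
python3 - <<'E'
from h import *
st=readout.read_state(); print(st["ee_pos"],st["ft_force"])
c=cams.camera("scene"); w=cams.camera("wrist")["img"]
print(proj(c,[.568,.021,.2027]))
cv2.imwrite("pics/f.png",np.hstack([cv2.resize(c["img"][200:440,130:520],(490,301)),cv2.resize(w[60:320,180:450],(310,301))])[:,:,::-1])
E
```

```text
[0.56798046 0.02147813 0.28278194] [-0.52778998  0.48342628 -0.03219615]
[305.27612831 250.06279014]
```

View pics/f.png

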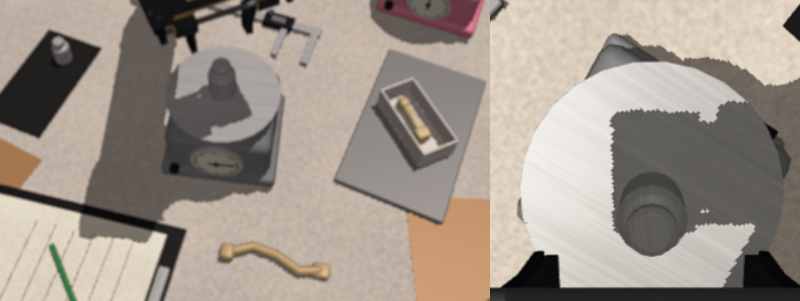

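The left panel shows the large weight upright on the pan near (222,80), the tray with the bone flat on the mat at (415,120), and the small weight and collarbone where they were. In the right panel the weight's knob is at (652,225), on the middle column of the pan (521–783). The gripper is clear, so I'm handing the job in.

```bash
python3 -c "
from bench import r
print(r.close_job())"
```

```text
the job is handed in; nothing more can be done
None
```

The job is handed in at about 27 s: the tray with its bone is flat on the grey mat, the large check weight stands upright in the middle of the pan, and the small weight and collarbone were left alone; no verdict came back.

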